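# Find the rocking pot lid and press it home

### The job

One of the four lidded storage pots on the worktop has a lid that is not seated. Find it with a fingertip, pressing lightly on the lids' flats beside the handle bar until you come to the one that rocks, then press on that lid's bar until it is fully down, and finish while still holding it down with the fingers. Only press: do not lift, tip or shift the pots, and leave the other things where they are.

Things in the scene. Friction and masses are not known exactly. Their poses are not given: they have to be found in the camera images.
- pot_1: one of four alike white pots, 117 mm across, rim 75 mm high, 0.9 kg, loose. Origin: centre of underside, x along its lid's bar. Three lids are firm. The fourth, level until touched, rocks about its bar by 0.11 to 0.14 rad when a flat is pressed with 3 to 5 N, 40 mm from the bar (flat sinks 4 to 6 mm, springs back); over 11 N on mid-bar sinks it 6 to 8 mm to meet the rim, where it stays and rocks no more.
- lid_1: wooden lid of pot_1: disc 120 mm across, 10 mm thick, with a handle bar across it (80 mm along x, 12 mm wide, top 28 mm above the disc's underside). Origin: centre of the underside, x along the bar, z up. Flats to press: disc top, 10 to 55 mm from the bar on its y and -y sides. Undersides start 5 to 11 mm above the rims as seals differ: height does not tell the loose lid.
- pot_2: one of four alike white pots, 117 mm across, rim 75 mm high, 0.9 kg, loose. Origin: centre of underside, x along its lid's bar. Three lids are firm. The fourth, level until touched, rocks about its bar by 0.11 to 0.14 rad when a flat is pressed with 3 to 5 N, 40 mm from the bar (flat sinks 4 to 6 mm, springs back); over 11 N on mid-bar sinks it 6 to 8 mm to meet the rim, where it stays and rocks no more.
- lid_2: wooden lid of pot_2: disc 120 mm across, 10 mm thick, with a handle bar across it (80 mm along x, 12 mm wide, top 28 mm above the disc's underside). Origin: centre of the underside, x along the bar, z up. Flats to press: disc top, 10 to 55 mm from the bar on its y and -y sides. Undersides start 5 to 11 mm above the rims as seals differ: height does not tell the loose lid.
- pot_3: one of four alike white pots, 117 mm across, rim 75 mm high, 0.9 kg, loose. Origin: centre of underside, x along its lid's bar. Three lids are firm. The fourth, level until touched, rocks about its bar by 0.11 to 0.14 rad when a flat is pressed with 3 to 5 N, 40 mm from the bar (flat sinks 4 to 6 mm, springs back); over 11 N on mid-bar sinks it 6 to 8 mm to meet the rim, where it stays and rocks no more.
- lid_3: wooden lid of pot_3: disc 120 mm across, 10 mm thick, with a handle bar across it (80 mm along x, 12 mm wide, top 28 mm above the disc's underside). Origin: centre of the underside, x along the bar, z up. Flats to press: disc top, 10 to 55 mm from the bar on its y and -y sides. Undersides start 5 to 11 mm above the rims as seals differ: height does not tell the loose lid.
- pot_4: one of four alike white pots, 117 mm across, rim 75 mm high, 0.9 kg, loose. Origin: centre of underside, x along its lid's bar. Three lids are firm. The fourth, level until touched, rocks about its bar by 0.11 to 0.14 rad when a flat is pressed with 3 to 5 N, 40 mm from the bar (flat sinks 4 to 6 mm, springs back); over 11 N on mid-bar sinks it 6 to 8 mm to meet the rim, where it stays and rocks no more.
- lid_4: wooden lid of pot_4: disc 120 mm across, 10 mm thick, with a handle bar across it (80 mm along x, 12 mm wide, top 28 mm above the disc's underside). Origin: centre of the underside, x along the bar, z up. Flats to press: disc top, 10 to 55 mm from the bar on its y and -y sides. Undersides start 5 to 11 mm above the rims as seals differ: height does not tell the loose lid.
- spice_jar: bystander: spice jar with a square glass body and a round cap, 42x42x96 mm, loose; origin at the centre of its underside
- glass: bystander: small clear drinking glass, 65x65x84 mm, loose; origin at the centre of its underside
- mug: bystander: mug with one handle, 82x118x94 mm, loose; origin at the centre of its underside
- avocado: bystander: avocado lying down, 89x65x63 mm, loose; origin at the centre of its underside
- tin: bystander: food tin, 75x75x110 mm, loose; origin at the centre of its underside
- jar: bystander: tall storage jar, 80x81x163 mm, loose; origin at the centre of its underside

How it is judged:
On the way:
1. the loose lid has rocked on its pot (by more than 0.05 rad) under the fingers (((angle between the z axis of lid_1 and the z axis of pot_1, either way round above 0.05 rad and contact force between the fingers and lid_1 above 0.3 N) or (angle between the z axis of lid_2 and the z axis of pot_2, either way round above 0.05 rad and contact force between the fingers and lid_2 above 0.3 N) or (angle between the z axis of lid_3 and the z axis of pot_3, either way round above 0.05 rad and contact force between the fingers and lid_3 above 0.3 N) or (angle between the z axis of lid_4 and the z axis of pot_4, either way round above 0.05 rad and contact force between the fingers and lid_4 above 0.3 N))), for 0.05 s.
At the end, for the whole second after the job is handed in: the lid that was loose is down on its pot's rim (underside less than 1.8 mm above the rim, level with the pot within 0.03 rad) and the fingers still press on that lid with more than 1 N; all pots stand upright on the worktop within 30 mm of where they stood (((z of lid_1 in the frame of pot_1 below 0.0768 m and angle between the z axis of lid_1 and the z axis of pot_1, either way round below 0.03 rad and contact force between the fingers and lid_1 above 1 N) or (z of lid_2 in the frame of pot_2 below 0.0768 m and angle between the z axis of lid_2 and the z axis of pot_2, either way round below 0.03 rad and contact force between the fingers and lid_2 above 1 N) or (z of lid_3 in the frame of pot_3 below 0.0768 m and angle between the z axis of lid_3 and the z axis of pot_3, either way round below 0.03 rad and contact force between the fingers and lid_3 above 1 N) or (z of lid_4 in the frame of pot_4 below 0.0768 m and angle between the z axis of lid_4 and the z axis of pot_4, either way round below 0.03 rad and contact force between the fingers and lid_4 above 1 N)) and height (world z) of each of pot_1, pot_2, pot_3, pot_4 below 0.006 m and angle between each of pot_1, pot_2, pot_3, pot_4's own z axis and vertical below 0.05 rad and distance of each of pot_1, pot_2, pot_3, pot_4 from where it was at the start of the episode below 0.03 m); the arm keeps its last pose, push and grip.
It fails at once if a pot is lifted by more than 15 mm (height (world z) of any of pot_1, pot_2, pot_3, pot_4 above 0.015 m).
It fails at once if a pot is tipped by more than 0.15 rad (angle between any of pot_1, pot_2, pot_3, pot_4's own z axis and vertical above 0.15 rad).
It fails at once if a pot is shifted by more than 30 mm (distance of any of pot_1, pot_2, pot_3, pot_4 from where it was at the start of the episode above 0.03 m).
It fails at once if a bystander is moved by more than 30 mm (the avocado 40 mm) (distance of any of spice_jar, glass, mug, tin, jar from where it was at the start of the episode above 0.03 m or distance of avocado from where it was at the start of the episode above 0.04 m).
It also fails if it takes over 48 s, if anything falls off the work surface, if the arm or the gripper's body presses on something with over 40 N, if the wrist force passes 120 N, or if a joint passes its speed limit or range.

### The arm

A 7-joint arm with a two-finger parallel gripper is mounted at the origin on a cart in front of the work surface, level with it; the furniture and walls round the work are solid. World frame = base frame: x ahead of the robot, y to its left, z up, the work surface at z = 0. Lengths are in m, angles in rad, forces in N, time in s.
With the tool pointing down it reaches from about 0.4 to 0.85 m from the base axis. Payload 10.4 kg.
Tool frame: the origin (TCP) lies midway between the tips of the shut fingers; the grasp point (between the pads) lies 19 mm behind it; z points along the fingers, x is the direction in which the jaws open and shut, and the axes are right-handed (so a half turn about z gives the same grasp; the last joint's range is limited). The gripper opens to 85 mm and grips with 20 to 120 N. Pads are 22 mm wide; open, the fingers measure 114 mm over their backs; the gripper's body (76 mm by 85 mm) begins 54 mm behind the grasp point. The pads swing forward as they close: fully open they stand 13 mm farther back than shut.
Start: joints at [-1.149, 0.332, -0.065, 1.46, 0.022, 1.35, -0.088], TCP at [0.269, 0.564, 0.207] pointing down, gripper open.
Joint ranges: [-2.6, 2.6], [-0.5, 2.12], [-1.47, 1.34], [0.16, 2.42], [-1.27, 4.41], [0.06, 2.06], [-2.6, 2.6]. Speed limits (rad/s): [2.22, 2.22, 2.79, 2.79, 3.14, 3.14, 3.14].

### API

Orientations are given as a unit quaternion [x, y, z, w].
In Python, from workcell import telemetry, eyes, order gives the robot as it stands.
- The arm moves only by the tool servo_tool, never from a script. Its argument "deltas" is a list of rows, each a list of 3 entries, a list of its own where there are three numbers: the shift along the tool's x, y, z in cm, then the turn about the tool's z in rad, then the finger opening in cm, from 0 to 8.54. A call has 1 to 12 rows; each row shifts and turns the pose as measured when the row begins, along the tool's axes as they then stand; what a row does not reach is not made up. A row lasts 1/12 s, in which the tool goes at most 41.7 mm and 7.16 degrees, less where a joint would pass 70% of its speed; a pose out of reach is approached as far as the arm can. A call is refused whole if a number of a shift passes 4.17 or a number of a turn 0.125, either way. A call with a gripper value outside its range is refused whole. The fingers move at their own pace and stop on an object; "force" is the grip in N (left out, the last holds). Time passes only in rows, so rows that do not move let the fingers close. It gives the time, the measured TCP pose, the force and the opening at its end, in the units of the state.
- telemetry.get_obs(): the state, without advancing time (a new reading comes with each control period).
- eyes.camera(name): name is "scene" or "top" or "wrist"; returns (picture, depth): 384x512x3 uint8, blue, green, red; 384x512 float32, m along the optical axis (not along the pixel's ray), 0 where there is no reading.
- eyes.calibration(name): a dict with "fx", "fy", "cx", "cy" (pixels), "distortion" ([k1, k2, p1, p2, k3] as OpenCV has them; the pictures are not rectified), "rvec" (rotation vector, rad) and "tvec" (3), from world to camera coordinates, as OpenCV has them. Camera axes: x right, y down, z forward; pixel columns grow to the right and rows downward; lengths in m; the calibration is good to about 2 mm. A picture is of the moment at which its call begins: read the wrist's pose just before it. calibration takes no time and is no camera call; for the wrist camera it gives the pose at the moment of the call.
- order.hand_in(): hands the job in, once; it reports no verdict.
The state is a dict: "clock": time; "joint_pos": joint angles; "joint_velocities": joint speeds; "tau": joint torques, N m; "position": TCP position; "ee_rot": TCP orientation; "ft_force": force on the tool from outside, world axes, zero at the start; "torque": the same for the moment, N m; "grip_width": opening from 0.0 (shut) to 1.0 (fully open).
Only numpy, scipy, OpenCV 4.12 (cv2) and the standard library are available. Lean on these libraries where they do the work, as an engineer would, in place of code of your own. Each camera call takes 0.05 s, during which the arm holds its last target. There are 200 camera calls.

## Working session

There is one attempt and no reset: what is moved stays moved. The work goes in short steps, Python scripts to look and compute and a tool call to move; the robot and the scene stay as the last step left them, time stands still between calls to the robot, and variables do not carry over. Pictures are saved under pics/ and viewed, about 8 in all and at most 12, crops included, and the job is handed in when it is done.

Besides the shell and the picture viewer there is one more tool, called after ">>>" by a JSON object that holds its "method" and its "body". servo_tool: Moves the arm, as the interface text tells. Its arguments: {"type":"object","properties":{"deltas":{"type":"array"},"force":{"type":"number"}},"required":["deltas"]}

```bash
mkdir -p pics
python3 - <<'E'
from workcell import telemetry, eyes
import cv2,numpy as np
print(telemetry.get_obs())
for n in("top","scene"):
    p,d=eyes.camera(n); cv2.imwrite(f"pics/{n}0.png",p); np.save(f"{n}0.npy",d); print(n,eyes.calibration(n))
E
```

```text
{'clock': 0.0, 'joint_pos': array([-1.14860398,  0.33287073, -0.06470605,  1.46096407,  0.02161745,
        1.34988612, -0.08851952]), 'joint_velocities': array([-0.00176904,  0.00057774, -0.0001135 ,  0.00133163,  0.00165493,
       -0.0002834 ,  0.00058287]), 'tau': array([ 9.50131944e-04, -6.25453520e+01,  4.96442209e-02, -3.91592288e+01,
        1.61685131e-02,  9.67989065e-03,  1.27657833e-05]), 'position': array([0.26874877, 0.56380725, 0.20570582]), 'ee_rot': array([ 8.45653394e-01,  5.33731978e-01, -5.82661394e-04,  4.16190732e-04]), 'ft_force': array([-0.17961662, -0.02927373,  0.05742127]), 'torque': array([ 0.0285645 ,  0.05648965, -0.00987422]), 'grip_width': 1.0023549848165236}
top {'fx': 427.77976637754904, 'fy': 427.77976637754904, 'cx': 254.2171187754467, 'cy': 189.0602886354572, 'distortion': array([-0.11606376,  0.        ,  0.        ,  0.        ,  0.        ]), 'rvec': array([ 2.18625986, -2.18850212,  0.08564248]), 'tvec': array([0.02175274, 0.60451944, 1.12471538])}
scene {'fx': 359.4708904545209, 'fy': 359.4708904545209, 'cx': 255.6929593651366, 'cy': 194.30627517710693, 'distortion': array([-0.11242634,  0.        ,  0.        ,  0.        ,  0.        ]), 'rvec': array([ 2.11704749, -0.94916825,  0.43207286]), 'tvec': array([-0.40480273,  0.34861732,  0.6445363 ])}
```

View pics/top0.png

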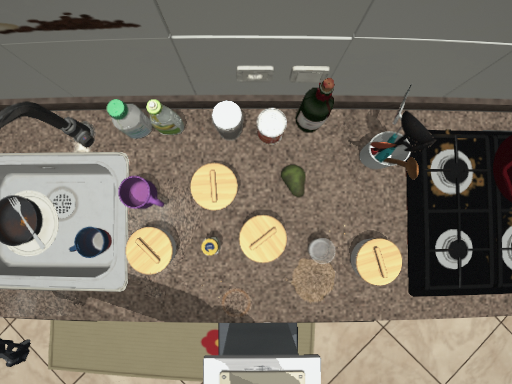

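View pics/scene0.png

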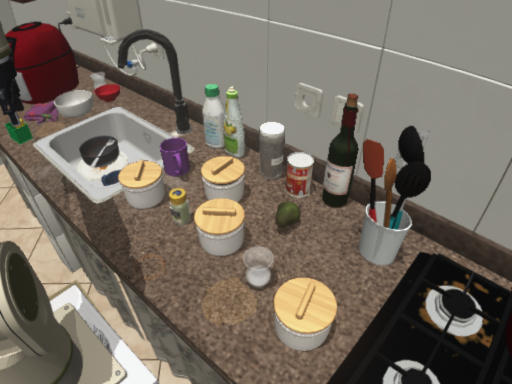

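Top view: the wooden lids are at about (149,251), (214,187), (263,239) and (379,262). The spice jar is at (210,246), the glass at (321,249), the mug at (137,193) and the avocado at (292,180). Next I'll measure the lids.

```bash
cat > h.py <<'E'
import cv2,numpy as np
from workcell import telemetry, eyes
def cam(c):
    K=np.array([[c['fx'],0,c['cx']],[0,c['fy'],c['cy']],[0,0,1]]); R=cv2.Rodrigues(c['rvec'])[0]
    return K,c['distortion'],R,c['tvec']
def onplane(c,uv,z):
    K,D,R,t=cam(c); n=cv2.undistortPoints(np.float64(uv).reshape(-1,1,2),K,D)[:,0]
    r=np.c_[n,np.ones(len(n))]@R; o=-R.T@t
    return o+r*((z-o[2])/r[:,2])[:,None]
def depthpts(c,uv,d):
    K,D,R,t=cam(c); n=cv2.undistortPoints(np.float64(uv).reshape(-1,1,2),K,D)[:,0]
    return (np.c_[n,np.ones(len(n))]*np.asarray(d)[:,None]-t)@R
E
python3 - <<'E'
from h import *
p=cv2.imread("pics/top0.png"); d=np.load("top0.npy"); c=eyes.calibration("top")
hsv=cv2.cvtColor(p,cv2.COLOR_BGR2HSV)
m=cv2.inRange(hsv,(12,60,150),(32,255,255))
cs,_=cv2.findContours(m,cv2.RETR_EXTERNAL,cv2.CHAIN_APPROX_NONE)
for k in cs:
    if cv2.contourArea(k)<900 or cv2.contourArea(k)>4000: continue
    (u,v),r=cv2.minEnclosingCircle(k)
    M=np.zeros_like(m); cv2.drawContours(M,[cv2.convexHull(k)],-1,255,-1)
    vv,uu=np.nonzero(M); P=depthpts(c,np.c_[uu,vv],d[vv,uu])
    zt=np.median(P[:,2]); e=onplane(c,k[:,0],zt); (x,y),R=cv2.minEnclosingCircle(np.float32(e[:,:2]))
    b=P[(P[:,2]>zt+.011)&(P[:,2]<zt+.03)&(np.hypot(P[:,0]-x,P[:,1]-y)<.05)][:,:2]
    mu=b.mean(0); w,V=np.linalg.eigh(np.cov(b.T)); a=V[:,1]
    print((int(u),int(v)),"disc",np.round([x,y,R,zt],4),"bar c",mu.round(4),len(b),"ang",round(float(np.arctan2(a[1],a[0])%np.pi),3),"sd",np.sqrt(w).round(4), "reach",round(float(np.hypot(x,y)),3))
for n,u,v in[("spice",210,246),("glass",321,249),("mug",137,193),("avo",292,180)]:
    print(n,depthpts(c,[(u,v)],[d[v,u]])[0].round(3))
E
```

```text
(379, 261) disc [ 0.4169 -0.2932  0.0611  0.0929] bar c [ 0.4165 -0.2921] 162 ang 0.309 sd [0.0035 0.0226] reach 0.51
(148, 250) disc [0.4451 0.2873 0.0603 0.0917] bar c [0.4454 0.2856] 168 ang 0.776 sd [0.0037 0.0227] reach 0.53
(264, 239) disc [ 0.4725 -0.003   0.065   0.0937] bar c [0.4755 0.002 ] 146 ang 2.219 sd [0.0033 0.0223] reach 0.473
(213, 186) disc [0.6055 0.1249 0.0615 0.0962] bar c [0.606  0.1233] 160 ang 0.082 sd [0.0035 0.0229] reach 0.618
spice [0.457 0.132 0.099]
glass [ 0.443 -0.16   0.004]
mug [0.595 0.34  0.012]
avo [ 0.625 -0.077  0.061]
```

>>> {"method": "servo_tool", "body": {"deltas": [[[-2.0,3.0,0.5],0,0],[[-2.0,3.0,0.5],0,0],[[-2.0,3.0,0.5],0,0],[[-2.0,3.0,0.5],0,0],[[-2.0,3.0,0.5],0,0],[[-2.0,3.0,0.5],0,0],[[-2.0,3.0,0.5],0,0],[[-2.0,3.0,0.5],0,0],[[0,0,0],0,0],[[0,0,0],0,0]], "force": 30}}

```text
clock: 0.93
position: [0.4187, 0.3042, 0.159]
ee_rot: [0.845, 0.535, -0.004, 0.0]
ft_force: [-0.3, 1.4, -0.5]
grip_width: 0.0
```

>>> {"method": "servo_tool", "body": {"deltas": [[[0.9,-0.4,1.5],0,0],[[0,0,1.5],0,0],[[0,0,1.5],0,0],[[0,0,1.0],0,0],[[0,0,0],0,0],[[0,0,0],0,0]]}}

```text
clock: 1.43
position: [0.4175, 0.3162, 0.102]
ee_rot: [0.844, 0.536, -0.004, -0.0]
ft_force: [-0.6, -0.3, 0.6]
grip_width: -0.0
```

>>> {"method": "servo_tool", "body": {"deltas": [[[0,0,0.3],0,0],[[0,0,0.3],0,0],[[0,0,0.2],0,0],[[0,0,0.2],0,0]]}}

```text
clock: 1.77
position: [0.418, 0.3178, 0.0936]
ee_rot: [0.844, 0.536, -0.003, -0.0]
ft_force: [-0.4, -0.9, -0.3]
grip_width: -0.001
```

>>> {"method": "servo_tool", "body": {"deltas": [[[0,0,0.2],0,0],[[0,0,0.1],0,0]]}}

```text
clock: 1.93
position: [0.4182, 0.318, 0.0907]
ee_rot: [0.844, 0.536, -0.002, -0.0]
ft_force: [-0.4, 1.3, -0.5]
grip_width: -0.006
```

>>> {"method": "servo_tool", "body": {"deltas": [[[0,0,0.1],0,0],[[0,0,0.1],0,0]]}}

```text
clock: 2.1
position: [0.4183, 0.318, 0.0887]
ee_rot: [0.844, 0.536, -0.002, -0.001]
ft_force: [-0.3, -0.3, 0.4]
grip_width: 0.001
```

>>> {"method": "servo_tool", "body": {"deltas": [[[0,0,0.1],0,0],[[0,0,0.1],0,0]]}}

```text
clock: 2.27
position: [0.4184, 0.318, 0.0866]
ee_rot: [0.844, 0.536, -0.002, -0.001]
ft_force: [0.2, -1.2, -0.4]
grip_width: -0.0
```

>>> {"method": "servo_tool", "body": {"deltas": [[[0,0,0.1],0,0],[[0,0,0.1],0,0]]}}

```text
clock: 2.43
position: [0.4185, 0.3179, 0.0844]
ee_rot: [0.844, 0.536, -0.002, -0.001]
ft_force: [-0.1, -0.2, 0.6]
grip_width: -0.002
```

Run:
```python
from h import *
for i in range(6):
    o=telemetry.get_obs(); print(o['clock'],o['position'].round(4),o['ft_force'].round(2),o['torque'].round(2))
    p,d=eyes.camera("wrist" if i<1 else "scene")
    if i==0: cv2.imwrite("pics/w1.png",p)
    if i==1: a=p
cv2.imwrite("pics/s1.png",cv2.resize(p[120:260,80:280],None,fx=3.5,fy=3.5))
```

```text
2.4333 [0.4185 0.3179 0.0844] [-0.12 -0.25  0.6 ] [-0.   -0.03  0.01]
2.4833 [0.4183 0.3178 0.0842] [ 0.52  0.11 -0.72] [-0.02 -0.02  0.02]
2.5333 [0.4184 0.3178 0.0843] [ 0.44 -0.36 -0.57] [ 0.    0.01 -0.06]
2.5833 [0.4184 0.3179 0.0844] [0.52 0.26 0.17] [-0.01 -0.05  0.04]
2.6333 [0.4184 0.3179 0.0845] [ 0.05  0.3  -0.56] [-0.03  0.    0.02]
2.6833 [0.4185 0.318  0.0846] [ 0.12 -0.21 -0.36] [-0.01 -0.    0.02]
```

View pics/s1.png

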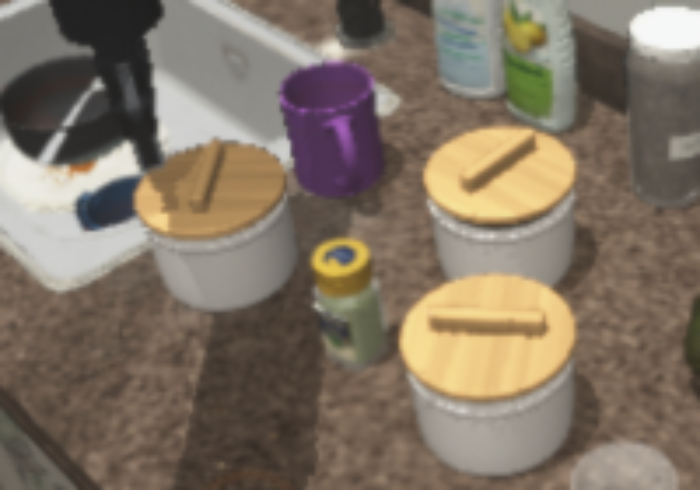

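The crop shows the shut fingertip beside the lid's left edge, at about crop (150,165), and not on the lid. I'll check where the TCP and the lid project in each camera.

Run:
```python
from h import *
def proj(n,P):
    c=eyes.calibration(n);K,D,R,t=cam(c); return cv2.projectPoints(np.float64(P),c['rvec'],t,K,D)[0][:,0].round(0).tolist()
o=telemetry.get_obs()
for n in("top","scene"): print(n,proj(n,[o['position'],[.4451,.2873,.0917],[.445,.287,.0]]))
p,d=eyes.camera("top"); c=eyes.calibration("top")
print("floor z", depthpts(c,[(180,290),(340,200)],d[[290,200],[180,340]]).round(4))
s,ds=eyes.camera("scene"); cs=eyes.calibration("scene")
hsv=cv2.cvtColor(s,cv2.COLOR_BGR2HSV); m=cv2.inRange(hsv,(10,70,90),(32,255,255))
n,l,st,ce=cv2.connectedComponentsWithStats(m)
for i in range(1,n):
    if st[i,4]>700:
        v,u=np.nonzero(l==i); P=depthpts(cs,np.c_[u,v],ds[v,u]); print(st[i],np.median(P,0).round(4),onplane(cs,[ce[i]],.094).round(4))
print(depthpts(cs,[(123,165)],[ds[165,123]]), ds[160:170:3,118:128:3])
cv2.imwrite("pics/t2.png",np.hstack([cv2.resize(p[180:320,80:220],(560,560))]))
```

```text
top [[137.0, 261.0], [148.0, 250.0], [157.0, 248.0]]
scene [[125.0, 174.0], [139.0, 172.0], [146.0, 197.0]]
floor z [[ 0.3313  0.2232 -0.0044]
 [ 0.576  -0.2148 -0.0029]]
[120  86  56  44 905] [0.7749 0.7524 0.    ] [[0.6782 0.581  0.094 ]]
[   0   89   92   82 2067] [0.3475 0.9427 0.    ] [[0.315  0.7898 0.094 ]]
[  158   123   354   261 34412] [ 0.4533 -0.19    0.0009] [[ 0.4286 -0.2148  0.094 ]]
[118 160  44  29 921] [0.4392 0.273  0.091 ] [[0.4381 0.2726 0.094 ]]
[  43  186   97   87 2988] [0.2874 0.2692 0.0004] [[0.2638 0.1772 0.094 ]]
[[0.41380852 0.3057586  0.12301377]] [[0.9436804  0.9388209  0.9533346  1.3879395 ]
 [0.9474944  0.94445485 0.9493468  1.3945154 ]
 [1.3669642  0.95171523 0.9564848  1.0015486 ]
 [1.3474599  1.3413558  0.99607277 0.99134666]]
```

View pics/t2.png

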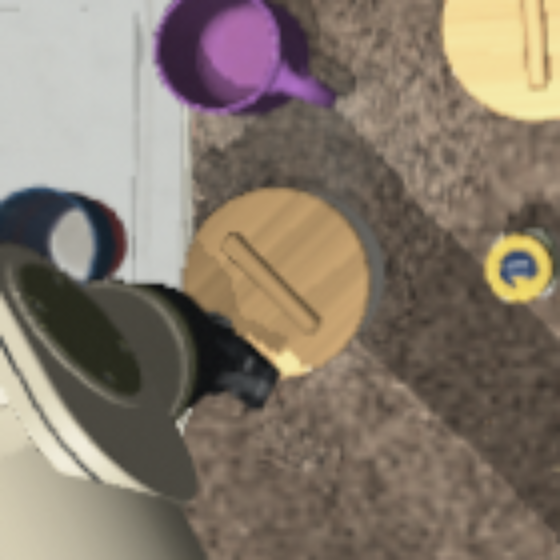

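The finger seen in the scene depth ends near z≈0.12, although telemetry says 0.084. I'll check this against the depth clouds and the wrist camera.

Run:
```python
from h import *
o=telemetry.get_obs(); print(o['position'],o['joint_pos'].round(3))
for n in("scene","top"):
    c=eyes.calibration(n); p,d=eyes.camera(n)
    v,u=np.nonzero((d>0)&(p.max(2)<75)); P=depthpts(c,np.c_[u,v],d[v,u])
    k=(abs(P[:,0]-.418)<.09)&(abs(P[:,1]-.318)<.09)&(P[:,2]>.1)&(P[:,2]<.3); Q=P[k]
    print(n,len(Q)); 
    for a in np.arange(.1,.22,.015):
        q=Q[(Q[:,2]>=a)&(Q[:,2]<a+.015)]
        if len(q): print(round(a,3),len(q),q[:,:2].mean(0).round(3),q[:,:2].min(0).round(3),q[:,:2].max(0).round(3))
c=eyes.calibration("wrist");w,d=eyes.camera("wrist")
K,D,R,t=cam(c); print("wristcam pos",(-R.T@t).round(4),"axis",R[2].round(3))
v,u=np.mgrid[10:384:60,10:512:60]; P=depthpts(c,np.c_[u.ravel(),v.ravel()],d[v,u].ravel()).reshape(*u.shape,3)
print(P[...,2].round(3))
cv2.imwrite("pics/w2.png",w)
```

```text
[0.41846271 0.31797102 0.08458409] [-0.817  0.222  0.091  1.87  -0.025  1.054  0.416]
scene 942
0.1 1 [0.415 0.312] [0.415 0.312] [0.415 0.312]
0.115 19 [0.413 0.307] [0.407 0.303] [0.42  0.312]
0.13 29 [0.413 0.307] [0.407 0.302] [0.421 0.316]
0.145 8 [0.408 0.295] [0.395 0.285] [0.423 0.303]
0.16 22 [0.402 0.285] [0.389 0.275] [0.415 0.309]
0.175 49 [0.403 0.286] [0.384 0.26 ] [0.429 0.323]
0.19 87 [0.398 0.276] [0.38  0.256] [0.424 0.31 ]
0.205 96 [0.408 0.296] [0.391 0.269] [0.437 0.332]
top 354
0.1 2 [0.419 0.309] [0.418 0.308] [0.42  0.311]
0.115 10 [0.424 0.313] [0.417 0.305] [0.429 0.321]
0.13 9 [0.421 0.31 ] [0.415 0.305] [0.428 0.316]
0.145 6 [0.422 0.305] [0.416 0.301] [0.427 0.312]
0.16 28 [0.414 0.293] [0.407 0.281] [0.419 0.304]
0.175 23 [0.413 0.284] [0.406 0.27 ] [0.427 0.302]
0.19 61 [0.399 0.273] [0.384 0.259] [0.427 0.296]
0.205 41 [0.4   0.278] [0.385 0.265] [0.416 0.292]
wristcam pos [0.3451 0.3522 0.2519] axis [ 0.287 -0.138 -0.948]
[[-0.145 -0.308 -0.711 -0.001 -0.001  0.001  0.     0.004  0.003]
 [-0.265  0.001 -0.001 -0.001 -0.002  0.005  0.005 -0.136 -0.136]
 [-0.    -0.001  0.     0.     0.     0.003 -0.091 -0.085 -0.129]
 [ 0.    -0.001  0.    -0.     0.043 -0.    -0.134 -0.137 -0.142]
 [-0.     0.     0.     0.09   0.126  0.088  0.006 -0.128 -0.099]
 [ 0.008 -0.001  0.022  0.168  0.156  0.166  0.17  -0.038 -0.015]
 [ 0.072  0.196  0.186  0.198  0.194  0.198  0.185  0.196  0.005]]
```

View pics/w2.png

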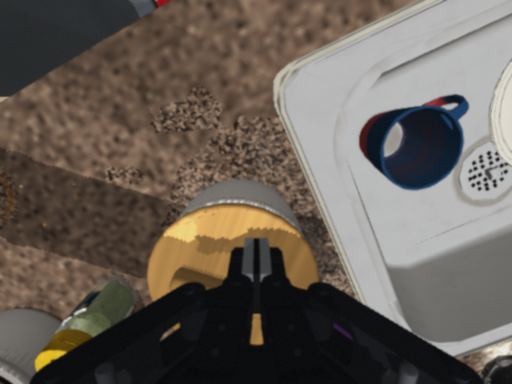

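Run:
```python
from h import *
o=telemetry.get_obs();c=eyes.calibration("wrist");K,D,R,t=cam(c)
w,dw=eyes.camera("wrist")
T=o['position']
print("tcp px",[cv2.projectPoints((T+[0,0,h]).reshape(1,3),c['rvec'],t,K,D)[0].ravel().round(0).tolist() for h in(0,.02,.04)])
for v in range(225,300,6): 
    q=depthpts(c,[(u,v) for u in(225,248,255,262,285)],[dw[v,u] for u in(225,248,255,262,285)]); print(v,q[:,2].round(4),q[2].round(3),w[v,257])
ctr=np.array([.4451,.2873]);n=np.array([-.70,.714]);b=np.array([.714,.70])
def prof(name,d):
    c=eyes.calibration(name)
    v,u=np.nonzero(d>0);P=depthpts(c,np.c_[u,v],d[v,u]);q=P[:,:2]-ctr;s=q@n
    r=np.hypot(*q.T)
    k=(r<.054)&(abs(s)>.012)&(P[:,2]>.075)&(P[:,2]<.105); A=np.c_[np.ones(k.sum()),q[k]@n,q[k]@b]
    x=A@0 if 0 else np.linalg.lstsq(A,P[k,2],rcond=None)[0]; print(name,k.sum(),x.round(4),"res",np.std(P[k,2]-A@x).round(4))
for name in("top","scene"):
    prof(name,np.load(name+"0.npy")); prof(name,eyes.camera(name)[1])
```

```text
tcp px [[257.0, 231.0], [257.0, 246.0], [257.0, 264.0]]
225 [0.0905 0.0908 0.089  0.0906 0.0901] [0.412 0.319 0.089] [100 176 224]
231 [0.0895 0.0895 0.0908 0.09   0.0901] [0.415 0.318 0.091] [ 59 104 139]
237 [0.2519 0.0908 0.0902 0.0901 0.0899] [0.419 0.316 0.09 ] [ 48  84 113]
243 [0.0893 0.1186 0.118  0.1177 0.0902] [0.41  0.321 0.118] [12 10 10]
249 [0.0896 0.125  0.1247 0.1246 0.0906] [0.41  0.321 0.125] [12 11 12]
255 [0.0902 0.1307 0.1311 0.1309 0.0901] [0.409 0.321 0.131] [15 12 12]
261 [0.0902 0.1367 0.1364 0.1361 0.0909] [0.41  0.321 0.136] [9 9 9]
267 [0.0902 0.1406 0.142  0.1415 0.0912] [0.409 0.321 0.142] [11 13 13]
273 [0.0893 0.1467 0.1457 0.1462 0.1422] [0.41  0.321 0.146] [16 15 15]
279 [0.152  0.1524 0.1465 0.1517 0.1519] [0.412 0.32  0.146] [22 21 21]
285 [0.1551 0.1564 0.1466 0.1573 0.1569] [0.415 0.318 0.147] [24 22 22]
291 [0.1609 0.1594 0.1465 0.1579 0.16  ] [0.418 0.317 0.146] [22 20 20]
297 [0.1634 0.1639 0.1466 0.1566 0.1632] [0.421 0.316 0.147] [24 22 22]
top 1029 [ 0.0915  0.0005 -0.0016] res 0.002
top 922 [ 0.0916 -0.0029 -0.0019] res 0.0019
scene 518 [0.091  0.006  0.0148] res 0.0017
scene 503 [0.091  0.003  0.0124] res 0.0014
```

The wrist depth shows that the real fingertip is about 30 mm short of the reported TCP, while lateral position and lid height (0.090) agree. So I expect contact near a reported z of about 0.06, and I'll go down in small steps, watching the force.

>>> {"method": "servo_tool", "body": {"deltas": [[[0,0,0.5],0,0],[[0,0,0.5],0,0],[[0,0,0.4],0,0],[[0,0,0.2],0,0],[[0,0,0.2],0,0]]}}

```text
clock: 3.55
position: [0.4186, 0.3184, 0.0656]
ee_rot: [0.844, 0.536, -0.002, -0.001]
ft_force: [-12.5, -6.4, 40.6]
grip_width: 0.002
```

>>> {"method": "servo_tool", "body": {"deltas": [[[0,0,0.15],0,0],[[0,0,0.1],0,0]]}}

```text
clock: 3.72
position: [0.4187, 0.3189, 0.0658]
ee_rot: [0.844, 0.536, -0.001, -0.001]
ft_force: [-3.5, -2.8, 9.8]
grip_width: 0.002
```

>>> {"method": "servo_tool", "body": {"deltas": [[[0,0,0.1],0,0],[[0,0,0.1],0,0]]}}

```text
clock: 3.88
position: [0.4187, 0.319, 0.0658]
ee_rot: [0.844, 0.536, -0.001, -0.001]
ft_force: [-5.4, -3.9, 14.0]
grip_width: 0.003
```

>>> {"method": "servo_tool", "body": {"deltas": [[[0,0,0.1],0,0],[[0,0,0.1],0,0]]}}

```text
clock: 4.05
position: [0.4187, 0.319, 0.0658]
ee_rot: [0.844, 0.536, -0.001, -0.002]
ft_force: [-5.7, -3.2, 13.2]
grip_width: -0.001
```

It pressed harder than I meant (40 N peak). Before lifting I'll check whether the lid tilts under the finger.

```bash
cat >> h.py <<'E'
def tilt(ctr,ang,who=("top","wrist")):
    ctr=np.array(ctr);b=np.array([np.cos(ang),np.sin(ang)]);n=np.array([-b[1],b[0]])
    o=telemetry.get_obs(); print(o['clock'],o['position'].round(4),o['ft_force'].round(1))
    for name in who:
        c=eyes.calibration(name);d=eyes.camera(name)[1]
        v,u=np.nonzero(d>0);P=depthpts(c,np.c_[u,v],d[v,u]);q=P[:,:2]-ctr;s=q@n
        k=(np.hypot(*q.T)<.054)&(abs(s)>.012)&(P[:,2]>.075)&(P[:,2]<.105)
        if k.sum()<50: continue
        A=np.c_[np.ones(k.sum()),s[k],q[k]@b];x=np.linalg.lstsq(A,P[k,2],rcond=None)[0]
        print(name,k.sum(),"s range",s[k].min().round(3),s[k].max().round(3),"z,slope n,slope b",x.round(4))
E
python3 -c "
from h import *
tilt((.4451,.2873),.776)"
```

```text
4.05 [0.4187 0.319  0.0658] [-5.7 -3.2 13.2]
top 868 s range -0.053 0.041 z,slope n,slope b [ 0.0917  0.0045 -0.0011]
wrist 5365 s range -0.043 0.054 z,slope n,slope b [0.0896 0.0461 0.0036]
```

>>> {"method": "servo_tool", "body": {"deltas": [[[0,0,-2.5],0,0],[[0,0,-2.5],0,0],[[-0.9,3.35,0],0,0],[[-0.9,3.35,0],0,0],[[-0.9,3.35,0],0,0],[[-0.9,3.35,0],0,0],[[-0.9,3.35,0],0,0],[[-0.9,3.35,0],0,0],[[-0.9,3.35,0],0,0],[[0,0,0],0,0],[[0,0,0],0,0]]}}

```text
clock: 5.07
position: [0.6118, 0.1571, 0.1155]
ee_rot: [0.842, 0.539, -0.001, -0.001]
ft_force: [-1.0, 0.6, -0.3]
grip_width: -0.001
```

>>> {"method": "servo_tool", "body": {"deltas": [[[0.3,-0.4,1.3],0,0],[[0.2,0,1.0],0,0],[[0,0,0.8],0,0],[[0,0,0.5],0,0],[[0,0,0.2],0,0],[[0,0,0],0,0]]}}

```text
clock: 5.57
position: [0.609, 0.1643, 0.0742]
ee_rot: [0.842, 0.54, -0.002, -0.001]
ft_force: [-0.1, -0.2, -0.8]
grip_width: 0.001
```

>>> {"method": "servo_tool", "body": {"deltas": [[[0,0,0.05],0,0],[[0,0,0.05],0,0],[[0,0,0.05],0,0]]}}

```text
clock: 5.82
position: [0.6091, 0.165, 0.0734]
ee_rot: [0.841, 0.54, -0.002, -0.001]
ft_force: [-0.3, -0.0, -0.7]
grip_width: 0.0
```

>>> {"method": "servo_tool", "body": {"deltas": [[[0,0,0.05],0,0],[[0,0,0.05],0,0],[[0,0,0.05],0,0]]}}

```text
clock: 6.07
position: [0.6097, 0.1652, 0.0728]
ee_rot: [0.841, 0.54, -0.001, -0.001]
ft_force: [-0.1, -0.1, -0.4]
grip_width: 0.001
```

>>> {"method": "servo_tool", "body": {"deltas": [[[0,0,0.05],0,0],[[0,0,0.05],0,0],[[0,0,0.05],0,0]]}}

```text
clock: 6.32
position: [0.6099, 0.1651, 0.0714]
ee_rot: [0.842, 0.54, -0.0, -0.001]
ft_force: [0.3, -0.0, 0.2]
grip_width: -0.0
```

>>> {"method": "servo_tool", "body": {"deltas": [[[0,0,0.05],0,0],[[0,0,0.05],0,0]]}}

```text
clock: 6.48
position: [0.61, 0.1651, 0.0709]
ee_rot: [0.842, 0.54, -0.0, -0.001]
ft_force: [-3.8, -0.7, 8.4]
grip_width: -0.002
```

>>> {"method": "servo_tool", "body": {"deltas": [[[0,0,0.05],0,0],[[0,0,0.05],0,0]]}}

```text
clock: 6.65
position: [0.6099, 0.1651, 0.0709]
ee_rot: [0.842, 0.54, -0.0, -0.001]
ft_force: [-2.1, -1.2, 5.4]
grip_width: -0.001
```

>>> {"method": "servo_tool", "body": {"deltas": [[[0,0,0.05],0,0],[[0,0,0.05],0,0]]}}

```text
clock: 6.82
position: [0.6099, 0.1651, 0.0709]
ee_rot: [0.842, 0.54, -0.0, -0.001]
ft_force: [-3.1, -0.5, 6.0]
grip_width: 0.001
```

>>> {"method": "servo_tool", "body": {"deltas": [[[0,0,0.05],0,0],[[0,0,0.05],0,0]]}}

```text
clock: 6.98
position: [0.6099, 0.1651, 0.0709]
ee_rot: [0.842, 0.54, 0.0, -0.001]
ft_force: [-3.7, -0.6, 5.7]
grip_width: -0.001
```

>>> {"method": "servo_tool", "body": {"deltas": [[[0,0,-2.4],0,0],[[0,0,-2.4],0,0],[[-2.85,-0.6,0],0,0],[[-2.85,-0.6,0],0,0],[[-2.85,-0.6,0],0,0],[[-2.85,-0.6,0],0,0],[[-2.85,-0.6,0],0,0],[[-2.85,-0.6,0],0,0],[[0,0,0],0,0],[[0,0,0],0,0]]}}

```text
clock: 7.82
position: [0.5014, 0.02, 0.1195]
ee_rot: [0.841, 0.541, 0.001, -0.002]
ft_force: [0.1, 0.6, 0.1]
grip_width: -0.002
```

>>> {"method": "servo_tool", "body": {"deltas": [[[0.5,0.3,1.5],0,0],[[0,0,1.5],0,0],[[0,0,0.9],0,0],[[0,0,0.5],0,0],[[0,0,0.1],0,0],[[0,0,0],0,0]]}}

```text
clock: 8.32
position: [0.5087, 0.0254, 0.0737]
ee_rot: [0.841, 0.541, 0.002, -0.001]
ft_force: [-0.2, 0.4, -0.2]
grip_width: 0.003
```

>>> {"method": "servo_tool", "body": {"deltas": [[[0,0,0.05],0,0],[[0,0,0.05],0,0],[[0,0,0.05],0,0]]}}

```text
clock: 8.57
position: [0.5096, 0.0259, 0.0732]
ee_rot: [0.841, 0.542, 0.003, -0.001]
ft_force: [-0.2, 0.0, -0.7]
grip_width: -0.001
```

>>> {"method": "servo_tool", "body": {"deltas": [[[0,0,0.05],0,0],[[0,0,0.05],0,0],[[0,0,0.05],0,0]]}}

```text
clock: 8.82
position: [0.5102, 0.0261, 0.0726]
ee_rot: [0.841, 0.542, 0.004, -0.001]
ft_force: [-0.2, -0.1, 0.3]
grip_width: -0.003
```

>>> {"method": "servo_tool", "body": {"deltas": [[[0,0,0.05],0,0],[[0,0,0.05],0,0]]}}

```text
clock: 8.98
position: [0.5103, 0.026, 0.0717]
ee_rot: [0.841, 0.542, 0.004, -0.001]
ft_force: [-0.3, -0.2, -0.1]
grip_width: -0.001
```

>>> {"method": "servo_tool", "body": {"deltas": [[[0,0,0.05],0,0],[[0,0,0.05],0,0]]}}

```text
clock: 9.15
position: [0.5104, 0.026, 0.0706]
ee_rot: [0.841, 0.542, 0.004, -0.001]
ft_force: [0.0, -0.1, 0.1]
grip_width: -0.002
```

>>> {"method": "servo_tool", "body": {"deltas": [[[0,0,0.05],0,0],[[0,0,0.05],0,0]]}}

```text
clock: 9.32
position: [0.5103, 0.026, 0.0695]
ee_rot: [0.841, 0.542, 0.004, -0.001]
ft_force: [0.4, 0.4, -0.1]
grip_width: -0.001
```

>>> {"method": "servo_tool", "body": {"deltas": [[[0,0,0.05],0,0],[[0,0,0.05],0,0]]}}

```text
clock: 9.48
position: [0.5103, 0.026, 0.0683]
ee_rot: [0.841, 0.542, 0.004, -0.001]
ft_force: [-0.5, -1.1, 6.2]
grip_width: -0.001
```

>>> {"method": "servo_tool", "body": {"deltas": [[[0,0,0.05],0,0],[[0,0,0.05],0,0]]}}

```text
clock: 9.65
position: [0.5105, 0.0261, 0.0683]
ee_rot: [0.841, 0.542, 0.004, -0.001]
ft_force: [-3.7, 0.9, 8.5]
grip_width: -0.003
```

>>> {"method": "servo_tool", "body": {"deltas": [[[0,0,0.05],0,0],[[0,0,0.05],0,0]]}}

```text
clock: 9.82
position: [0.5103, 0.026, 0.0683]
ee_rot: [0.841, 0.541, 0.004, -0.001]
ft_force: [-2.5, -0.6, 7.1]
grip_width: -0.001
```

>>> {"method": "servo_tool", "body": {"deltas": [[[0,0,0.05],0,0],[[0,0,0.05],0,0]]}}

```text
clock: 9.98
position: [0.5103, 0.026, 0.0683]
ee_rot: [0.841, 0.541, 0.004, -0.001]
ft_force: [-3.3, -0.5, 6.7]
grip_width: -0.003
```

>>> {"method": "servo_tool", "body": {"deltas": [[[0,0,0.05],0,0],[[0,0,0.05],0,0]]}}

```text
clock: 10.15
position: [0.5104, 0.026, 0.0683]
ee_rot: [0.841, 0.541, 0.004, -0.001]
ft_force: [-2.6, -0.7, 8.1]
grip_width: -0.001
```

>>> {"method": "servo_tool", "body": {"deltas": [[[0,0,-2.4],0,0],[[0,0,-2.4],0,0],[[-3.55,0.73,0],0,0],[[-3.55,0.73,0],0,0],[[-3.55,0.73,0],0,0],[[-3.55,0.73,0],0,0],[[-3.55,0.73,0],0,0],[[-3.55,0.73,0],0,0],[[-3.55,0.73,0],0,0],[[-3.55,0.73,0],0,0],[[-3.55,0.73,0],0,0],[[0,0,0],0,0]]}}

```text
clock: 11.15
position: [0.4364, -0.304, 0.1174]
ee_rot: [0.838, 0.545, 0.006, 0.001]
ft_force: [-0.3, 0.7, -1.0]
grip_width: -0.006
```

>>> {"method": "servo_tool", "body": {"deltas": [[[0,0,0],0,0],[[0,0,0],0,0]]}}

```text
clock: 11.32
position: [0.4351, -0.3064, 0.1172]
ee_rot: [0.839, 0.543, 0.005, 0.001]
ft_force: [0.3, 0.4, 0.6]
grip_width: 0.002
```

>>> {"method": "servo_tool", "body": {"deltas": [[[-2.4,0.4,0],0,0],[[0,0,1.5],0,0],[[0,0,1.3],0,0],[[0,0,0.9],0,0],[[0,0,0.5],0,0],[[0,0,0.1],0,0],[[0,0,0],0,0]]}}

```text
clock: 11.9
position: [0.4333, -0.324, 0.0725]
ee_rot: [0.837, 0.548, 0.007, 0.0]
ft_force: [0.2, 0.8, 0.6]
grip_width: -0.004
```

>>> {"method": "servo_tool", "body": {"deltas": [[[0,0,0.05],0,0],[[0,0,0.05],0,0],[[0,0,0.05],0,0]]}}

```text
clock: 12.15
position: [0.4345, -0.3232, 0.0721]
ee_rot: [0.836, 0.548, 0.008, 0.001]
ft_force: [-0.5, 0.2, -0.1]
grip_width: 0.001
```

>>> {"method": "servo_tool", "body": {"deltas": [[[0,0,0.05],0,0],[[0,0,0.05],0,0],[[0,0,0.05],0,0]]}}

```text
clock: 12.4
position: [0.4351, -0.3234, 0.0714]
ee_rot: [0.836, 0.549, 0.008, 0.001]
ft_force: [0.4, -1.1, 0.4]
grip_width: 0.0
```

>>> {"method": "servo_tool", "body": {"deltas": [[[0,0,0.05],0,0],[[0,0,0.05],0,0]]}}

```text
clock: 12.57
position: [0.4352, -0.3235, 0.0705]
ee_rot: [0.836, 0.548, 0.008, 0.002]
ft_force: [0.1, -0.2, 0.6]
grip_width: 0.0
```

>>> {"method": "servo_tool", "body": {"deltas": [[[0,0,0.05],0,0],[[0,0,0.05],0,0]]}}

```text
clock: 12.73
position: [0.4351, -0.3236, 0.0694]
ee_rot: [0.836, 0.548, 0.008, 0.002]
ft_force: [-0.9, 0.2, 0.4]
grip_width: 0.003
```

>>> {"method": "servo_tool", "body": {"deltas": [[[0,0,0.05],0,0],[[0,0,0.05],0,0]]}}

```text
clock: 12.9
position: [0.4351, -0.3237, 0.0683]
ee_rot: [0.836, 0.548, 0.008, 0.002]
ft_force: [-0.1, -0.4, 0.3]
grip_width: -0.001
```

>>> {"method": "servo_tool", "body": {"deltas": [[[0,0,0.05],0,0],[[0,0,0.05],0,0]]}}

```text
clock: 13.07
position: [0.4352, -0.3237, 0.0672]
ee_rot: [0.836, 0.548, 0.008, 0.002]
ft_force: [-1.1, -0.8, 1.0]
grip_width: 0.001
```

>>> {"method": "servo_tool", "body": {"deltas": [[[0,0,0.05],0,0],[[0,0,0.05],0,0]]}}

```text
clock: 13.23
position: [0.4352, -0.324, 0.0663]
ee_rot: [0.836, 0.548, 0.008, 0.002]
ft_force: [-1.0, -1.8, 1.7]
grip_width: -0.005
```

>>> {"method": "servo_tool", "body": {"deltas": [[[0,0,0.05],0,0],[[0,0,0.05],0,0],[[0,0,0.05],0,0]]}}

```text
clock: 13.48
position: [0.4354, -0.3244, 0.0651]
ee_rot: [0.836, 0.548, 0.008, 0.002]
ft_force: [-0.9, -0.3, 3.2]
grip_width: 0.001
```

>>> {"method": "servo_tool", "body": {"deltas": [[[0,0,0.05],0,0],[[0,0,0.05],0,0],[[0,0,0.05],0,0]]}}

```text
clock: 13.73
position: [0.4356, -0.3247, 0.064]
ee_rot: [0.836, 0.548, 0.008, 0.002]
ft_force: [-0.7, 0.7, 6.3]
grip_width: -0.0
```

>>> {"method": "servo_tool", "body": {"deltas": [[[0,0,0.05],0,0],[[0,0,0.05],0,0],[[0,0,0.05],0,0]]}}

```text
clock: 13.98
position: [0.4357, -0.3247, 0.0638]
ee_rot: [0.836, 0.548, 0.009, 0.002]
ft_force: [-3.1, 2.4, 10.8]
grip_width: -0.002
```

```bash
python3 -c "
from h import *
tilt((.4168,-.2927),.309)"
```

```text
13.9833 [ 0.4357 -0.3247  0.0638] [-3.1  2.4 10.8]
top 713 s range -0.049 0.054 z,slope n,slope b [ 0.0928  0.1274 -0.0015]
wrist 20101 s range -0.054 0.054 z,slope n,slope b [0.0929 0.1138 0.0081]
```

This is the loose lid: it sank about 4 mm and tilts 0.12 rad in both cameras. Now I'll go above its bar.

>>> {"method": "servo_tool", "body": {"deltas": [[[0,0,-2.4],0,0],[[0,0,-2.4],0,0],[[1.1,-1.5,0],0,0],[[1.1,-1.5,0],0,0],[[0,0,0],0,0],[[0,0,0],0,0]]}}

```text
clock: 14.58
position: [0.4149, -0.291, 0.1122]
ee_rot: [0.836, 0.548, 0.008, 0.001]
ft_force: [-0.7, -0.2, 0.4]
grip_width: -0.002
```

Run:
```python
from h import *
tilt((.4168,-.2927),.309,("top",))
c=eyes.calibration("scene");d=eyes.camera("scene")[1]
v,u=np.nonzero(d>0);P=depthpts(c,np.c_[u,v],d[v,u]);q=P[:,:2]-[.4168,-.2927]
k=(np.hypot(*q.T)<.05)&(P[:,2]>.104)&(P[:,2]<.116);print("scene bar",k.sum(),P[k].mean(0).round(4))
```

```text
14.5833 [ 0.4149 -0.291   0.1122] [-0.7 -0.2  0.4]
top 728 s range -0.053 0.054 z,slope n,slope b [ 0.0928 -0.0076 -0.0034]
scene bar 179 [ 0.4035 -0.3009  0.1097]
```

>>> {"method": "servo_tool", "body": {"deltas": [[[0,0,1.0],0,0],[[0,0,0.8],0,0],[[0,0,0.3],0,0],[[0,0,0.1],0,0],[[0,0,0.1],0,0]]}}

```text
clock: 15.1
position: [0.4151, -0.2928, 0.0851]
ee_rot: [0.837, 0.547, 0.007, 0.001]
ft_force: [-1.2, 0.5, 9.8]
grip_width: 0.001
```

>>> {"method": "servo_tool", "body": {"deltas": [[[0,0,0.1],0,0],[[0,0,0.1],0,0],[[0,0,0.1],0,0]]}}

```text
clock: 15.35
position: [0.4156, -0.2941, 0.0832]
ee_rot: [0.837, 0.547, 0.007, 0.001]
ft_force: [-2.9, 1.9, 8.6]
grip_width: 0.0
```

>>> {"method": "servo_tool", "body": {"deltas": [[[0,0,0.1],0,0],[[0,0,0.1],0,0],[[0,0,0.1],0,0]]}}

```text
clock: 15.6
position: [0.4158, -0.2947, 0.0819]
ee_rot: [0.838, 0.546, 0.007, 0.001]
ft_force: [-3.3, 4.0, 10.9]
grip_width: -0.003
```

>>> {"method": "servo_tool", "body": {"deltas": [[[0,0,0.1],0,0],[[0,0,0.1],0,0],[[0,0,0.1],0,0]]}}

```text
clock: 15.85
position: [0.4155, -0.2939, 0.0804]
ee_rot: [0.838, 0.546, 0.008, -0.001]
ft_force: [-4.2, 4.6, 10.5]
grip_width: 0.002
```

>>> {"method": "servo_tool", "body": {"deltas": [[[0,0,0.1],0,0],[[0,0,0.1],0,0],[[0,0,0.1],0,0]]}}

```text
clock: 16.1
position: [0.4153, -0.2932, 0.0791]
ee_rot: [0.838, 0.546, 0.008, -0.002]
ft_force: [-4.6, 3.9, 11.2]
grip_width: -0.003
```

>>> {"method": "servo_tool", "body": {"deltas": [[[0,0,0.15],0,0],[[0,0,0.15],0,0],[[0,0,0.15],0,0]]}}

```text
clock: 16.35
position: [0.4153, -0.2928, 0.0782]
ee_rot: [0.838, 0.546, 0.009, -0.004]
ft_force: [-9.6, 6.7, 24.8]
grip_width: -0.009
```

>>> {"method": "servo_tool", "body": {"deltas": [[[0,0,0.15],0,0],[[0,0,0.15],0,0],[[0,0,0.15],0,0],[[0,0,0.15],0,0]]}}

```text
clock: 16.68
position: [0.4153, -0.2927, 0.0783]
ee_rot: [0.838, 0.545, 0.011, -0.006]
ft_force: [-8.4, 6.4, 22.5]
grip_width: -0.003
```

Run:
```python
from h import *
tilt((.4168,-.2927),.309)
p,_=eyes.camera("scene"); cv2.imwrite("pics/s5.png",p)
o=telemetry.get_obs(); print(o['clock'],o['position'].round(4),o['ft_force'].round(1))
```

```text
16.6833 [ 0.4153 -0.2927  0.0783] [-8.4  6.4 22.5]
top 661 s range -0.053 0.054 z,slope n,slope b [ 0.0856  0.0022 -0.0019]
wrist 11634 s range -0.054 0.054 z,slope n,slope b [ 0.0847  0.0019 -0.002 ]
16.8333 [ 0.4153 -0.2927  0.0783] [-9.1  5.7 23.3]
```

View pics/s5.png

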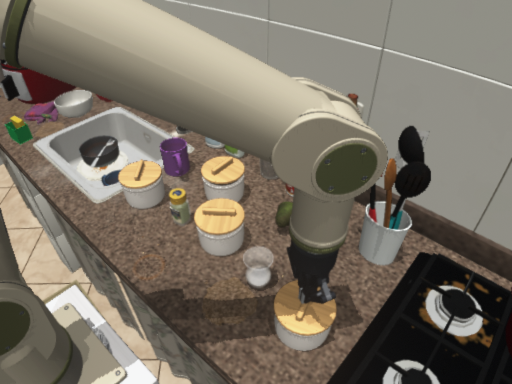

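The fingers rest on the right-hand lid at about (305,300). That lid is level and sits on the rim (disc top at about 0.085). The other pots, the glass and the spice jar look unmoved. The arm holds at about 22 N, so I'm handing in.

```bash
python3 -c "
from workcell import order,telemetry
print(telemetry.get_obs()['ft_force']); print(order.hand_in())"
```

```text
[-9.05499512  5.73058898 23.27967857]
the job is handed in; nothing more can be done
None
```

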